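Refill the white spice rack in reverse order

TASK

Move the four spice containers (salt shaker, pepper mill, square tin, squat ceramic jar) from the bamboo tray into the four wells of the white spice rack in reverse order: the one that stands leftmost in the tray, as the robot sees it, goes into the rightmost well, the second from the left into the second from the right, and so on. Stand each one upright on the floor of its well; set them down gently, without dropping or tipping any over.

Things in the scene. Friction and masses are not known exactly. Their poses are not given: they have to be found in the camera images.
- salt: Glass salt shaker with a steel twist cap, round, loose, about 0.13 kg: glass body 40 mm in diameter up to 58 mm, cap 36 mm in diameter up to 78 mm with five little holes. Origin: centre of its underside, z up. It starts upright on its own cork pad in the bamboo tray, underside 20 mm above the board.
- mill: Dark wooden pepper mill, round, loose, about 0.15 kg, the tallest (102 mm): foot 42 mm in diameter up to 14 mm, straight column 34 mm in diameter from 20 to 64 mm, a groove, then a head 35 mm in diameter from 70 to 88 mm, rounded above. Origin: centre of its underside, z up. It starts upright on its own cork pad in the bamboo tray, underside 20 mm above the board.
- tin: Square metal spice tin with a round lid, loose, about 0.11 kg: body 40 x 40 mm and 72 mm tall, sides along its x and y axes, lid 34 mm in diameter up to 84 mm. It starts with its sides roughly (within 0.1 rad) along those of the tray. Origin: centre of its underside, z up. It starts upright on its own cork pad in the bamboo tray, underside 20 mm above the board.
- jar: Squat white ceramic jar with a cork, round, loose, about 0.16 kg, the shortest: body 46 mm in diameter from 6 to 44 mm, shoulder to 50 mm, cork 30 mm in diameter up to 64 mm. Origin: centre of its underside, z up. It starts upright on its own cork pad in the bamboo tray, underside 20 mm above the board.
- pad_salt: Round cork pad 54 mm in diameter, glued down on the floor of the bamboo tray, 4 mm thick; it stays there and marks the place where the salt shaker stood at the start. Origin: centre of its underside, z up.
- pad_mill: Square cork pad 52 x 52 mm, sides along the tray's, glued down on the floor of the bamboo tray, 4 mm thick; it stays there and marks the place where the pepper mill stood at the start. Origin: centre of its underside, z up.
- pad_tin: Six-sided cork pad, 54 mm across its flats, glued down on the floor of the bamboo tray, 4 mm thick; it stays there and marks the place where the square tin stood at the start. Origin: centre of its underside, z up.
- pad_jar: Square cork pad 47 x 47 mm set cornerwise to the tray (a diamond), glued down on the floor of the bamboo tray, 4 mm thick; it stays there and marks the place where the ceramic jar stood at the start. Origin: centre of its underside, z up.
- old_tray: Low bamboo tray, fixed, 90 (x) by 290 mm (y), floor 16 mm above the board, rim 26 mm high. Origin: centre of its underside; x points away from the robot, y along the row to the robot's left. The containers stand at y = +105, +35, -35, -105 mm, x = 0 (within 2 mm), in an order that changes. It stands left or right of the white rack, turned up to 0.35 rad.
- white_rack: White spice rack, fixed, 76 (x) by 286 mm (y), turned up to 0.35 rad. Origin: centre of its underside; x points away from the robot, y along the row to the robot's left. On top four empty open wells, centres at y = +105, +35, -35, -105 mm, x = 0: 64 x 64 mm inside, floor 60 mm above the board, walls 6 mm thick up to 78 mm. Drawer in front with a knob 22 mm out: not needed.
There are look-alikes about, which are no part of the job. What is shaped like the jar but purple is not meant. What is shaped like the mill but red is not meant.

How it is judged:
By the outcome, as a careful person would: the job done as asked, in the order asked, and still so for the second after the job is handed in, with the robot touching nothing.
It also fails if it takes over 118 s, if anything falls off the work surface, if the arm or the gripper's body presses on something with over 40 N, if the wrist force passes 120 N, or if a joint passes its speed limit or range.

ROBOT

A 6-joint arm with a two-finger parallel gripper is mounted at the origin on the work surface. World frame = base frame: x ahead of the robot, y to its left, z up, the work surface at z = 0. Lengths are in m, angles in rad, forces in N, time in s.
With the tool pointing down it reaches from about 0.3 to 0.775 m from the base axis. Payload 14.6 kg.
Tool frame: the origin (TCP) lies on the centre line of the jaws, within the pads' length; the fingertips stand 19 mm ahead of it and the grasp point (between the pads) is the TCP; z points along the fingers, y is the direction in which the jaws open and shut (so a half turn about z gives the same grasp; the last joint's range is limited). The gripper opens to 94 mm and grips with 3 to 60 N. Pads are 16 mm wide; open, the fingers measure 119 mm over their backs; the gripper's body (75 mm by 177 mm) begins 78 mm behind the grasp point.
Start: joints at [1.095, 0.3, 1.521, -0, 1.321, -0.067], TCP at [0.219, 0.505, 0.224] pointing down, gripper open.
Joint ranges: [-3.03, 3.03], [-0.79, 2.21], [0.23, 2.52], [-1.04, 4.18], [0, 3.07], [-2.55, 2.55]. Speed limits (rad/s): [2.22, 2.22, 2.57, 3.14, 3.14, 3.14].

INTERFACE

Orientations are given as [roll, pitch, yaw] about the fixed x, y, z axes, in that order (R = Rz(yaw) Ry(pitch) Rx(roll)).
In Python, from station import ctrl gives the robot as it stands. The module is installed in compiled form; this text tells all that it offers.
- The arm moves only by the shell command python3 -m creep 'ROWS' [FORCE]. ROWS is a JSON object of lists of equal length, an entry for each row: "translation": the shift along the world's x, y, z in mm, a list of three; "yaw": the turn about the world's z in rad; "gripper": the closure in counts, from 0 (fully open) to 255 (shut). A call has 1 to 5 rows; each row is the pose to reach, as a shift and turn from the pose measured when the call began; what a row does not reach only later rows make up. A row lasts 1/12 s, in which the tool goes at most 41.7 mm and 7.16 degrees, less where a joint would pass 70% of its speed; a pose out of reach is approached as far as the arm can. A call with a gripper value outside its range is refused whole. The fingers move at their own pace and stop on an object; FORCE is the grip in N (left out, the last holds). Time passes only in rows, so rows that repeat a pose let the fingers close. It gives the time, the measured TCP pose, the force and the opening at its end, in the units of the state.
- ctrl.get_obs(): the state, without advancing time (a new reading comes with each control period).
- ctrl.camera(name): name is "side" or "top"; returns a dict with "pixels" (480x640x3 uint8, red, green, blue), "depth" (480x640 float32, m along the optical axis (not along the pixel's ray), 0 where there is no reading), "fx", "fy", "cx", "cy" (pixels), "dist" ([k1, k2, p1, p2, k3] as OpenCV has them; the pictures are not rectified), "R" (3x3) and "t" (3): a world point X has camera coordinates R X + t. Camera axes: x right, y down, z forward; pixel columns grow to the right and rows downward; lengths in m; the calibration is good to about 2 mm. A picture is of the moment at which its call begins.
- ctrl.hand_in(): hands the job in, once; it reports no verdict.
The state is a dict: "time_s": time; "qpos": joint angles; "joint_vel": joint speeds; "tau": joint torques, N m; "ee_pos": TCP position; "eef_rot": TCP orientation; "force": force on the tool from outside, world axes, zero at the start; "moment": the same for the moment, N m; "grip_width": finger opening in m.
Only numpy, scipy, OpenCV 4.12 (cv2) and the standard library are available. Lean on these libraries where they do the work, as an engineer would, in place of code of your own. Each camera call takes 0.05 s, during which the arm holds its last target. There are 200 camera calls.

## Working session

There is one attempt and no reset: what is moved stays moved. The work goes in short steps, Python scripts to look and compute and a shell command to move; the robot and the scene stay as the last step left them, time stands still between calls to the robot, and variables do not carry over. Pictures are saved under pics/ and viewed, about 12 in all and at most 16, crops included, and the job is handed in when it is done.

```bash
mkdir -p pics; python3 - <<'E'
from station import ctrl
import cv2,numpy as np
o=ctrl.get_obs();print({k:np.round(v,3).tolist() for k,v in o.items()})
for n in("top","side"):
    c=ctrl.camera(n);np.savez(f"pics/{n}0.npz",**c)
    cv2.imwrite(f"pics/{n}0.png",c["pixels"][:,:,::-1]);print(n,c["fx"],c["cx"],c["cy"],c["dist"],np.round(c["R"],3).tolist(),c["t"])
E
```

```text
{'time_s': 0.0, 'qpos': [1.095, 0.3, 1.522, -0.0, 1.321, -0.067], 'joint_vel': [-0.0, 0.003, 0.0, -0.001, 0.002, 0.001], 'tau': [-0.0, -53.181, -35.274, 0.071, 0.024, -0.0], 'ee_pos': [0.219, 0.504, 0.224], 'eef_rot': [-3.14, -0.0, 2.733], 'force': [-0.629, 0.44, -0.195], 'moment': [-0.029, 0.034, 0.038], 'grip_width': 0.094}
top 585.3815850996987 304.5339026799711 246.5874398437301 [-0.02346558  0.          0.          0.          0.        ] [[-0.025, -1.0, -0.007], [-0.992, 0.025, -0.127], [0.127, 0.004, -0.992]] [0.02688878 0.48404549 1.19383602]
side 582.5849113422372 309.4038746564283 241.8091997951177 [0.03587401 0.         0.         0.         0.        ] [[0.751, -0.66, -0.021], [-0.427, -0.462, -0.777], [0.504, 0.592, -0.629]] [-0.3766533   0.25110684  1.02448173]
```

View pics/top0.png

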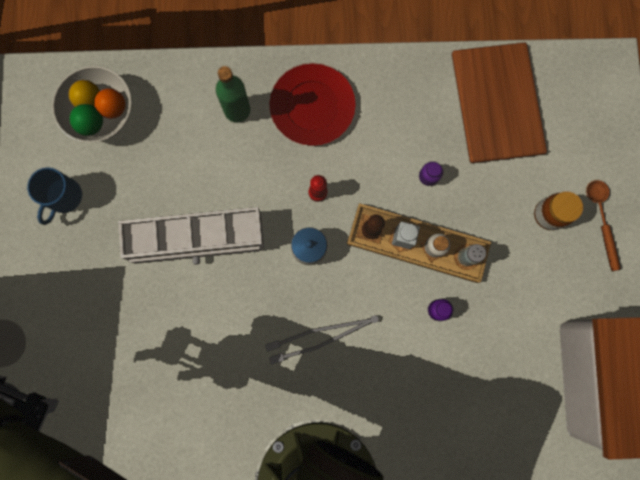

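View pics/side0.png

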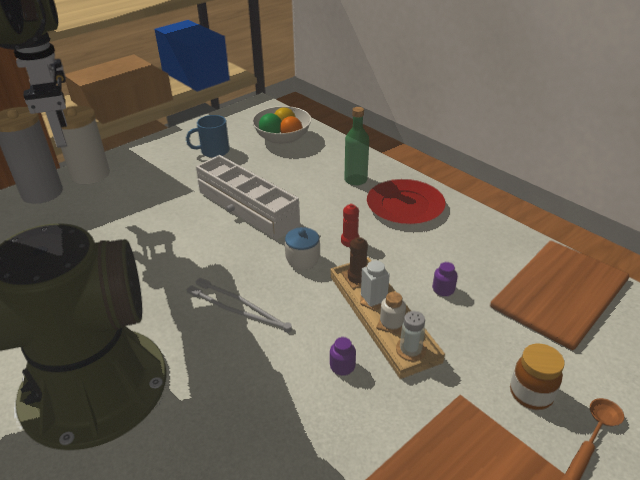

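The row in the tray, left to right (top view), is dark mill (373,226), tin (406,235), jar (438,243) and salt (475,254). The look-alikes are the red mill (318,188) and the purple jars (431,173) and (441,310), all outside the tray. The rack is at (190,232), and a blue-lidded pot (310,245) sits between it and the tray. I'll confirm with a crop and measure.

```bash
cat > h.py <<'E'
import cv2,numpy as np
def cloud(c):
    h,w=c["depth"].shape;u,v=np.meshgrid(np.arange(w),np.arange(h))
    K=np.array([[c["fx"],0,c["cx"]],[0,c["fy"],c["cy"]],[0,0,1.]])
    n=cv2.undistortPoints(np.stack([u,v],-1).reshape(-1,1,2).astype(np.float64),K,c["dist"]).reshape(h,w,2)
    d=c["depth"].astype(float);P=np.dstack([n*d[...,None],d])
    W=(P-c["t"])@c["R"];W[d==0]=np.nan;return W
def rect(p):
    (x,y),(a,b),t=cv2.minAreaRect((p*1000).astype(np.float32))
    if a>b:a,b,t=b,a,t+90   # now a (short) along angle t
    t=(t+90)%180-90
    return np.round([x,y,a,b,np.radians(t)],3)
E
python3 - <<'E'
import cv2,numpy as np
from h import *
for n in("top","side"):
    c=dict(np.load(f"pics/{n}0.npz"));W=cloud(c);z=W[...,2];np.save(f"pics/{n}W.npy",W)
    hsv=cv2.cvtColor(c["pixels"],cv2.COLOR_RGB2HSV)
    print(n,"board z",np.nanmedian(z[(W[...,0]>.35)&(W[...,0]<.7)&(abs(W[...,1])<.3)]))
    m=(W[...,0]>.3)&(W[...,0]<.55)&(W[...,1]>.1)&(W[...,1]<.45)&(z>.068)&(z<.09)
    k,l,s,ce=cv2.connectedComponentsWithStats(m.astype(np.uint8))
    i=1+s[1:,4].argmax();q=W[l==i];print("rack",len(q),rect(q[:,:2]),np.median(q[:,2]))
    m=(W[...,0]>.3)&(W[...,0]<.55)&(W[...,1]<.0)&(W[...,1]>-.35)&(z>.010)&(z<.032)&(hsv[...,1]>80)&(hsv[...,0]>8)&(hsv[...,0]<28)
    k,l,s,ce=cv2.connectedComponentsWithStats(m.astype(np.uint8))
    i=1+s[1:,4].argmax();q=W[l==i];print("tray",len(q),rect(q[:,:2]),np.median(q[:,2]))
    m=(W[...,0]>.3)&(W[...,0]<.55)&(W[...,1]<.0)&(W[...,1]>-.35)&(z>.06)
    k,l,s,ce=cv2.connectedComponentsWithStats(m.astype(np.uint8))
    for i in range(1,k):
        if s[i,4]>60:
            q=W[l==i];zt=np.percentile(q[:,2],97);t=q[q[:,2]>zt-.008]
            print(" obj px",np.round(ce[i]),"top",zt.round(4),rect(t[:,:2]),len(t))
c=np.load("pics/top0.npz")["pixels"]
a=cv2.resize(c[150:330,290:510],None,fx=3,fy=3,interpolation=cv2.INTER_CUBIC)
cv2.imwrite("pics/crop1.png",a[:,:,::-1])
E
```

```text
top board z 0.0011434713890506186
rack 1383 [5.14453e+02 2.47266e+02 7.71920e+01 2.87308e+02 7.60000e-02] 0.07754400463438622
tray 3554 [ 4.89193e+02 -2.25577e+02  9.16960e+01  2.88962e+02 -3.16000e-01] 0.017783077379164187
 obj px [375. 224.] top 0.1213 [ 518.697 -126.576   28.968   28.998   -0.966] 140
 obj px [407. 234.] top 0.1073 [ 4.99343e+02 -1.92032e+02  3.17510e+01  3.30780e+01 -2.24000e-01] 226
 obj px [318. 244.] top 0.0752 [485.375 -14.931  28.482  63.252   1.542] 234
 obj px [439. 244.] top 0.0872 [ 477.887 -258.842   28.163   28.383   -0.823] 174
 obj px [474. 254.] top 0.1009 [ 455.624 -325.476   33.931   34.328    1.554] 253
 obj px [444. 309.] top 0.068 [ 3.46908e+02 -2.62662e+02  2.80540e+01  2.82830e+01 -3.10000e-02] 167
side board z 0.002089581443969373
rack 1122 [5.13235e+02 2.46431e+02 8.29020e+01 2.93807e+02 5.40000e-02] 0.07592691975086735
tray 2402 [ 4.89754e+02 -2.26484e+02  9.20510e+01  2.88880e+02 -3.18000e-01] 0.018683117946797972
 obj px [306. 241.] top 0.0769 [485.551 -14.627  28.956  63.593  -1.559] 161
 obj px [368. 266.] top 0.1185 [ 5.17812e+02 -1.29274e+02  2.47130e+01  2.99110e+01  3.15000e-01] 132
 obj px [393. 304.] top 0.0866 [ 479.366 -259.899   27.982   29.326   -0.685] 179
 obj px [413. 326.] top 0.1007 [ 455.861 -326.751   33.344   34.802    0.925] 284
 obj px [343. 343.] top 0.068 [ 348.714 -263.177   28.587   29.886   -1.348] 196
```

View pics/crop1.png

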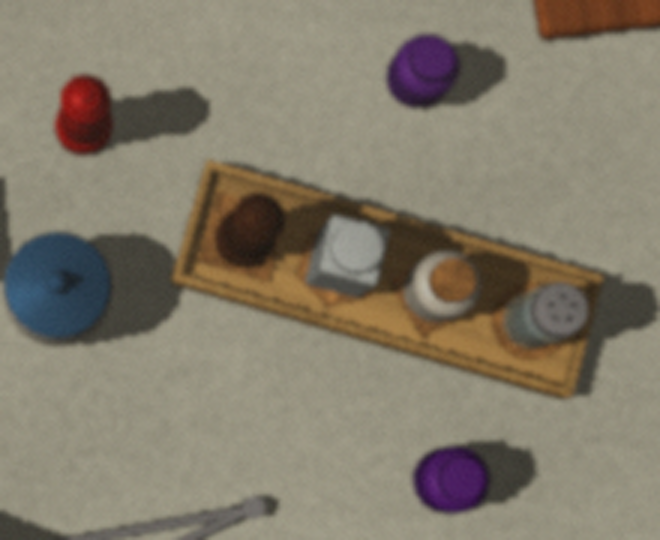

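The crop confirms it: only the four containers stand in the tray, in the order mill (250,228), tin (350,250), jar (442,285), salt (545,310). The red mill and purple jars are outside it. Next I measure the tin's yaw and move above the mill.

```bash
python3 - <<'E'
import numpy as np
from h import *
for n in("top","side"):
    W=np.load(f"pics/{n}W.npy");p=W[(np.hypot(W[...,0]-.5,W[...,1]+.192)<.032)&(W[...,2]>.086)&(W[...,2]<.115)]
    print(n,len(p),rect(p[:,:2]))
E
for r in 1 2 3 4; do :; done
python3 -m creep '{"translation":[[75,-158,0],[75,-158,0],[75,-158,0],[75,-158,0],[75,-158,0]],"yaw":[-0.37,-0.37,-0.37,-0.37,-0.37],"gripper":[0,0,0,0,0]}' 20
python3 -m creep '{"translation":[[75,-158,0],[75,-158,0],[75,-158,0],[75,-158,0],[75,-158,0]],"yaw":[-0.37,-0.37,-0.37,-0.37,-0.37],"gripper":[0,0,0,0,0]}' 20
```

```text
top 398 [ 499.555 -192.161   39.456   41.182    1.275]
side 398 [ 499.963 -194.2     40.818   41.637    1.219]
time_s: 0.52
ee_pos: [0.2949, 0.3427, 0.2238]
eef_rot: [-3.14, 0.001, 2.36]
force: [-0.3, -0.7, -0.1]
grip_width: 0.0937
time_s: 0.93
ee_pos: [0.3711, 0.1812, 0.2238]
eef_rot: [-3.14, 0.001, 1.986]
force: [0.2, -0.0, 0.1]
grip_width: 0.094
```

```bash
python3 -m creep '{"translation":[[75,-154,0],[75,-154,0],[75,-154,0],[75,-154,0],[75,-154,0]],"yaw":[-0.36,-0.36,-0.36,-0.36,-0.36],"gripper":[0,0,0,0,0]}' 20
python3 -m creep '{"translation":[[74,-154,0],[74,-154,0],[74,-154,0],[74,-154,0],[74,-154,0]],"yaw":[-0.37,-0.37,-0.37,-0.37,-0.37],"gripper":[0,0,0,0,0]}' 20
python3 - <<'E'
from station import ctrl
import cv2,numpy as np
a=[cv2.resize(ctrl.camera(n)["pixels"][s],(390,400)) for n,s in(("top",np.s_[150:330,300:475]),("side",np.s_[150:400,240:480]))]
cv2.imwrite("pics/c2.png",np.hstack(a)[:,:,::-1]);print(ctrl.get_obs()["ee_pos"],ctrl.get_obs()["eef_rot"])
E
```

```text
time_s: 1.35
ee_pos: [0.4477, 0.0232, 0.2235]
eef_rot: [-3.14, 0.002, 1.623]
force: [-0.6, 0.9, 0.1]
grip_width: 0.094
time_s: 1.77
ee_pos: [0.523, -0.1348, 0.2228]
eef_rot: [-3.139, 0.003, 1.25]
force: [-0.3, 0.5, 0.5]
grip_width: 0.094
[ 0.52184899 -0.13173146  0.22266627] [-3.13827294e+00  1.86115599e-03  1.25123402e+00]
```

View pics/c2.png

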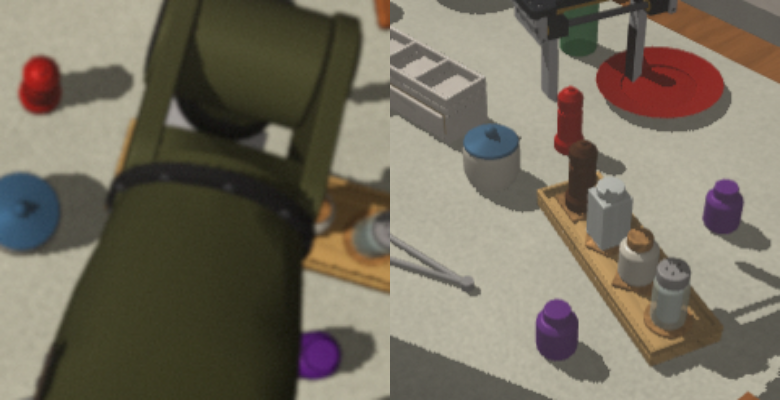

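Jaws stand above the mill, across the tray (crop: mill (580,175), fingers (550,65) and (637,45)). Descending.

```bash
python3 -m creep '{"translation":[[-2,4,-20],[-2,5,-45],[-2,5,-70],[-2,5,-70],[-2,5,-70]],"yaw":[0,0,0,0,0],"gripper":[0,0,0,0,0]}' 20
python3 -m creep '{"translation":[[0,0,0],[0,0,0],[0,0,0]],"yaw":[0,0,0],"gripper":[0,0,0]}' 20
```

```text
time_s: 2.28
ee_pos: [0.5194, -0.1252, 0.1527]
eef_rot: [-3.136, 0.002, 1.253]
force: [0.2, -0.1, 0.5]
grip_width: 0.0938
time_s: 2.53
ee_pos: [0.5198, -0.125, 0.1541]
eef_rot: [-3.139, 0.002, 1.254]
force: [-0.8, 0.4, -0.9]
grip_width: 0.0938
```

```bash
python3 -m creep '{"translation":[[0,-2,-30],[0,-2,-60],[0,-2,-80],[0,-2,-89],[0,-2,-89]],"yaw":[0,0,0,0,0],"gripper":[0,0,0,0,0]}' 20
python3 -m creep '{"translation":[[0,0,0],[0,0,0],[0,0,0],[0,0,0],[0,0,0]],"yaw":[0,0,0,0,0],"gripper":[120,200,255,255,255]}' 20
python3 -m creep '{"translation":[[0,0,0],[0,0,0],[0,0,0],[0,0,0],[0,0,0]],"yaw":[0,0,0,0,0],"gripper":[255,255,255,255,255]}' 20
```

```text
time_s: 2.95
ee_pos: [0.5193, -0.1268, 0.0641]
eef_rot: [-3.136, 0.002, 1.253]
force: [-0.2, 0.1, -0.7]
grip_width: 0.0939
time_s: 3.37
ee_pos: [0.5196, -0.1269, 0.0648]
eef_rot: [-3.137, 0.002, 1.254]
force: [0.8, -0.6, -0.3]
grip_width: 0.064
time_s: 3.78
ee_pos: [0.5197, -0.1269, 0.0648]
eef_rot: [-3.138, 0.002, 1.253]
force: [0.2, -0.3, 1.7]
grip_width: 0.034
```

```bash
python3 -m creep '{"translation":[[0,0,0],[0,0,5],[0,0,30],[0,0,60],[0,0,85]],"yaw":[0,0,0,0,0],"gripper":[255,255,255,255,255]}' 20
python3 -m creep '{"translation":[[0,0,25],[0,0,50],[0,0,65],[0,0,72],[0,0,75]],"yaw":[0,0,0,0,0],"gripper":[255,255,255,255,255]}' 20
python3 -m creep '{"translation":[[0,8,0],[0,28,0],[0,58,0],[0,93,0],[0,130,0]],"yaw":[0.02,0.06,0.1,0.15,0.2],"gripper":[255,255,255,255,255]}' 20
python3 -m creep '{"translation":[[1,40,0],[1,80,0],[2,110,0],[2,130,0],[2,139,0]],"yaw":[0.05,0.1,0.14,0.17,0.19],"gripper":[255,255,255,255,255]}' 20
python3 -m creep '{"translation":[[0,0,0],[0,0,0],[0,0,0],[0,0,0]],"yaw":[0,0,0,0],"gripper":[255,255,255,255]}' 20
python3 - <<'E'
from station import ctrl
import cv2,numpy as np
a=[cv2.resize(ctrl.camera(n)["pixels"][s],(390,400)) for n,s in(("top",np.s_[150:330,100:340]),("side",np.s_[60:310,150:390]))]
cv2.imwrite("pics/c3.png",np.hstack(a)[:,:,::-1]);print(ctrl.get_obs()["ee_pos"],ctrl.get_obs()["eef_rot"])
E
```

```text
time_s: 4.2
ee_pos: [0.5195, -0.1269, 0.1514]
eef_rot: [-3.137, 0.002, 1.253]
force: [0.1, -0.4, -1.5]
grip_width: 0.0341
time_s: 4.62
ee_pos: [0.5196, -0.1269, 0.2274]
eef_rot: [-3.139, 0.002, 1.253]
force: [-0.1, 0.5, -1.9]
grip_width: 0.034
time_s: 5.03
ee_pos: [0.5188, 0.0046, 0.2259]
eef_rot: [-3.136, 0.002, 1.456]
force: [0.7, 0.4, -1.4]
grip_width: 0.0337
time_s: 5.45
ee_pos: [0.5198, 0.1464, 0.2244]
eef_rot: [-3.134, 0.002, 1.651]
force: [-0.8, -0.0, -1.6]
grip_width: 0.0337
time_s: 5.78
ee_pos: [0.5199, 0.1454, 0.2242]
eef_rot: [-3.134, 0.002, 1.649]
force: [-0.5, -0.3, -1.6]
grip_width: 0.0338
[0.51995312 0.14547012 0.22444588] [-3.13388454e+00  1.78036858e-03  1.64934072e+00]
```

View pics/c3.png

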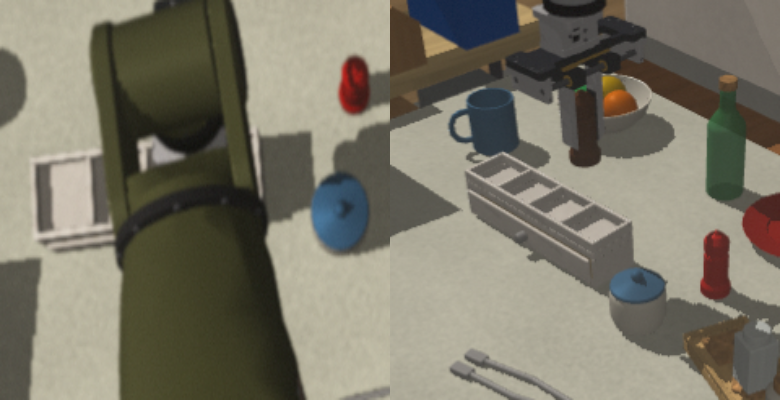

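The mill (585,130 in the crop) hangs upright between the jaws, above the right end of the rack. Lowering.

```bash
python3 -m creep '{"translation":[[1,-2,-15],[2,-3,-40],[2,-3,-70],[2,-3,-95],[2,-3,-105]],"yaw":[0,0,0,0,0],"gripper":[255,255,255,255,255]}' 20
python3 -m creep '{"translation":[[0,0,0],[0,0,-2],[0,0,-4],[0,0,-6],[0,0,-8]],"yaw":[0,0,0,0,0],"gripper":[255,255,255,255,255]}' 20
python3 -m creep '{"translation":[[0,0,-1],[0,0,-2],[0,0,-3],[0,0,-4],[0,0,-4]],"yaw":[0,0,0,0,0],"gripper":[255,255,255,255,255]}' 20
```

```text
time_s: 6.3
ee_pos: [0.5207, 0.1416, 0.1163]
eef_rot: [-3.13, 0.002, 1.648]
force: [-0.4, 0.0, -2.3]
grip_width: 0.034
time_s: 6.72
ee_pos: [0.5212, 0.1417, 0.1092]
eef_rot: [-3.131, 0.002, 1.648]
force: [0.5, 0.3, -2.2]
grip_width: 0.0337
time_s: 7.13
ee_pos: [0.5211, 0.1417, 0.105]
eef_rot: [-3.131, 0.002, 1.648]
force: [0.2, -0.0, -1.8]
grip_width: 0.0339
```

```bash
python3 -m creep '{"translation":[[0,0,-0.5],[0,0,-1],[0,0,-1]],"yaw":[0,0,0],"gripper":[255,255,255]}' 20
python3 -m creep '{"translation":[[0,0,-0.5],[0,0,-1],[0,0,-1]],"yaw":[0,0,0],"gripper":[255,255,255]}' 20
```

```text
time_s: 7.38
ee_pos: [0.5212, 0.1418, 0.1049]
eef_rot: [-3.132, 0.002, 1.648]
force: [-3.6, -0.5, 7.4]
grip_width: 0.0336
time_s: 7.63
ee_pos: [0.5214, 0.1418, 0.1048]
eef_rot: [-3.132, 0.002, 1.649]
force: [-4.9, -0.8, 10.6]
grip_width: 0.0339
```

In contact at z 0.105. Release and rise.

```bash
python3 -m creep '{"translation":[[0,0,0],[0,0,0],[0,0,0],[0,0,0],[0,0,0]],"yaw":[0,0,0,0,0],"gripper":[180,150,100,50,0]}' 20
python3 -m creep '{"translation":[[0,0,0],[0,0,0],[0,0,0],[0,0,0],[0,0,0]],"yaw":[0,0,0,0,0],"gripper":[0,0,0,0,0]}' 20
python3 -m creep '{"translation":[[0,0,10],[0,0,30],[0,0,60],[0,0,90],[0,0,118]],"yaw":[0,0,0,0,0],"gripper":[0,0,0,0,0]}' 20
```

```text
time_s: 8.05
ee_pos: [0.5214, 0.1418, 0.1047]
eef_rot: [-3.132, 0.002, 1.648]
force: [-0.4, -0.5, 0.5]
grip_width: 0.0551
time_s: 8.47
ee_pos: [0.5214, 0.1418, 0.1047]
eef_rot: [-3.132, 0.002, 1.648]
force: [-0.1, 0.3, 0.4]
grip_width: 0.0885
time_s: 8.88
ee_pos: [0.5213, 0.1418, 0.2252]
eef_rot: [-3.133, 0.002, 1.648]
force: [0.2, 0.0, 0.1]
grip_width: 0.0942
```

```bash
python3 -m creep '{"translation":[[-1,-20,0],[-4,-60,0],[-6,-100,0],[-8,-140,0],[-12,-180,0]],"yaw":[-0.02,-0.07,-0.12,-0.17,-0.22],"gripper":[0,0,0,0,0]}' 20
python3 -m creep '{"translation":[[-2,-40,0],[-5,-80,0],[-7,-115,0],[-9,-140,0],[-10,-152,0]],"yaw":[-0.05,-0.1,-0.14,-0.16,-0.17],"gripper":[0,0,0,0,0]}' 20
python3 -m creep '{"translation":[[0,0,0],[0,0,0],[0,0,0],[0,0,0]],"yaw":[0,0,0,0],"gripper":[0,0,0,0]}' 20
python3 - <<'E'
from station import ctrl
import cv2,numpy as np
a=[cv2.resize(ctrl.camera(n)["pixels"][s],(390,400)) for n,s in(("top",np.s_[150:330,100:340]),("side",np.s_[120:360,200:440]))]
cv2.imwrite("pics/c4.png",np.hstack(a)[:,:,::-1]);print(ctrl.get_obs()["ee_pos"],ctrl.get_obs()["eef_rot"])
E
```

```text
time_s: 9.3
ee_pos: [0.5089, -0.0399, 0.2262]
eef_rot: [-3.134, 0.002, 1.427]
force: [0.7, 0.7, -0.1]
grip_width: 0.0939
time_s: 9.72
ee_pos: [0.4984, -0.1946, 0.2269]
eef_rot: [-3.135, 0.002, 1.253]
force: [-0.0, 0.6, 0.7]
grip_width: 0.0937
time_s: 10.05
ee_pos: [0.4987, -0.1933, 0.2271]
eef_rot: [-3.135, 0.002, 1.255]
force: [-0.0, 0.7, 0.1]
grip_width: 0.0937
[ 0.49863125 -0.19352729  0.22706831] [-3.13502700e+00  2.10542204e-03  1.25457282e+00]
```

View pics/c4.png

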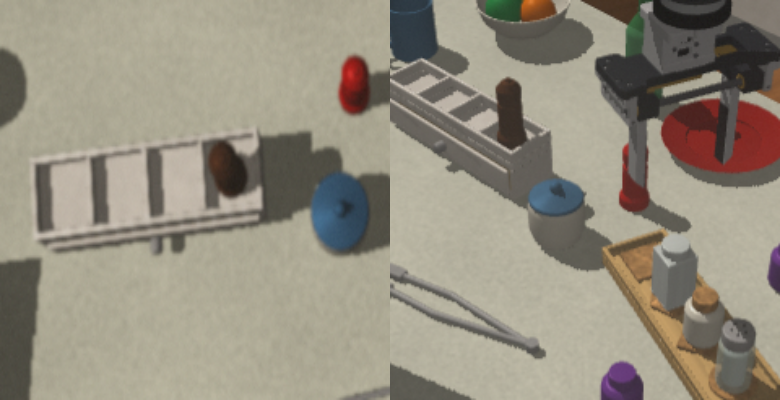

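The mill stands upright in the rightmost well (crop (228,168)). On to the tin.

```bash
python3 -m creep '{"translation":[[1,0,-20],[1,0,-50],[1,0,-80],[1,0,-105],[1,0,-115]],"yaw":[0,0,0,0,0],"gripper":[0,0,0,0,0]}' 20
python3 -m creep '{"translation":[[0,0,-10],[0,0,-25],[0,0,-40],[0,0,-49],[0,0,-49]],"yaw":[0,0,0,0,0],"gripper":[0,0,0,0,0]}' 20
python3 -m creep '{"translation":[[0,0,0],[0,0,0],[0,0,0],[0,0,0],[0,0,0]],"yaw":[0,0,0,0,0],"gripper":[120,200,255,255,255]}' 20
python3 -m creep '{"translation":[[0,0,0],[0,0,0],[0,0,0],[0,0,0],[0,0,0]],"yaw":[0,0,0,0,0],"gripper":[255,255,255,255,255]}' 20
```

```text
time_s: 10.57
ee_pos: [0.4985, -0.1923, 0.1089]
eef_rot: [-3.131, 0.002, 1.256]
force: [-0.5, 0.1, -0.4]
grip_width: 0.0937
time_s: 10.98
ee_pos: [0.4982, -0.1919, 0.0589]
eef_rot: [-3.129, 0.001, 1.256]
force: [0.0, -0.3, 0.2]
grip_width: 0.0938
time_s: 11.4
ee_pos: [0.4984, -0.192, 0.0594]
eef_rot: [-3.13, 0.001, 1.256]
force: [0.5, -0.8, 0.6]
grip_width: 0.0643
time_s: 11.82
ee_pos: [0.4985, -0.1921, 0.0595]
eef_rot: [-3.13, 0.002, 1.256]
force: [0.5, -0.0, 0.8]
grip_width: 0.0399
```

The grip is a little low (fingertips would clear the well walls by 2 mm), so I regrip 4 mm higher.

```bash
python3 -m creep '{"translation":[[0,0,0],[0,0,0],[0,0,4],[0,0,5],[0,0,5]],"yaw":[0,0,0,0,0],"gripper":[120,100,100,100,100]}' 20
python3 -m creep '{"translation":[[0,0,0],[0,0,0],[0,0,0],[0,0,0],[0,0,0]],"yaw":[0,0,0,0,0],"gripper":[180,255,255,255,255]}' 20
python3 -m creep '{"translation":[[0,0,0],[0,0,0],[0,0,5],[0,0,30],[0,0,60]],"yaw":[0,0,0,0,0],"gripper":[255,255,255,255,255]}' 20
python3 -m creep '{"translation":[[0,0,30],[0,0,60],[0,0,82],[0,0,95],[0,0,102]],"yaw":[0,0,0,0,0],"gripper":[255,255,255,255,255]}' 20
```

```text
time_s: 12.23
ee_pos: [0.4987, -0.1921, 0.065]
eef_rot: [-3.131, 0.002, 1.256]
force: [0.0, 0.3, -0.8]
grip_width: 0.0568
time_s: 12.65
ee_pos: [0.4987, -0.1921, 0.0649]
eef_rot: [-3.131, 0.002, 1.256]
force: [-0.4, 0.9, 0.3]
grip_width: 0.0399
time_s: 13.07
ee_pos: [0.4976, -0.1917, 0.1243]
eef_rot: [-3.127, 0.001, 1.256]
force: [0.8, -0.4, -0.7]
grip_width: 0.0397
time_s: 13.48
ee_pos: [0.498, -0.1918, 0.2285]
eef_rot: [-3.129, 0.001, 1.256]
force: [0.1, -0.4, -1.2]
grip_width: 0.0401
```

```bash
python3 -m creep '{"translation":[[0,10,3],[1,35,8],[3,70,14],[4,107,18],[6,145,20]],"yaw":[0.01,0.04,0.08,0.12,0.15],"gripper":[255,255,255,255,255]}' 20
python3 -m creep '{"translation":[[2,37,0],[4,74,0],[5,110,0],[6,140,0],[7,160,0]],"yaw":[0.04,0.08,0.12,0.15,0.17],"gripper":[255,255,255,255,255]}' 20
python3 -m creep '{"translation":[[2,25,0],[3,50,0],[4,75,0],[5,92,0],[5,99,0]],"yaw":[0.02,0.04,0.06,0.07,0.07],"gripper":[255,255,255,255,255]}' 20
python3 -m creep '{"translation":[[0,0,0],[0,0,0],[0,0,0],[0,0,0]],"yaw":[0,0,0,0],"gripper":[255,255,255,255]}' 20
```

```text
time_s: 13.9
ee_pos: [0.5033, -0.0449, 0.2482]
eef_rot: [-3.128, 0.001, 1.408]
force: [0.6, -0.3, -1.2]
grip_width: 0.0398
time_s: 14.32
ee_pos: [0.5093, 0.1183, 0.2473]
eef_rot: [-3.127, 0.001, 1.582]
force: [-0.0, -0.4, -1.4]
grip_width: 0.0402
time_s: 14.73
ee_pos: [0.5134, 0.2197, 0.2461]
eef_rot: [-3.125, 0.001, 1.655]
force: [-0.3, -1.0, -1.5]
grip_width: 0.0399
time_s: 15.07
ee_pos: [0.5135, 0.2188, 0.2461]
eef_rot: [-3.125, 0.002, 1.654]
force: [-0.5, 0.1, -1.0]
grip_width: 0.0397
```

```bash
python3 -m creep '{"translation":[[1,-4,-12],[3,-7,-35],[3,-7,-60],[3,-7,-80],[3,-7,-88]],"yaw":[0,0,0,0,0],"gripper":[255,255,255,255,255]}' 20
python3 -m creep '{"translation":[[0,0,-10],[0,0,-22],[0,0,-32],[0,0,-38],[0,0,-42]],"yaw":[0,0,0,0,0],"gripper":[255,255,255,255,255]}' 20
python3 -m creep '{"translation":[[0,0,-1],[0,0,-3],[0,0,-5],[0,0,-7],[0,0,-7]],"yaw":[0,0,0,0,0],"gripper":[255,255,255,255,255]}' 20
```

```text
time_s: 15.48
ee_pos: [0.5156, 0.2106, 0.1555]
eef_rot: [-3.121, 0.002, 1.653]
force: [-0.1, -0.6, -1.7]
grip_width: 0.0401
time_s: 15.9
ee_pos: [0.5156, 0.2106, 0.1129]
eef_rot: [-3.121, 0.003, 1.653]
force: [0.2, 0.6, -1.6]
grip_width: 0.0398
time_s: 16.32
ee_pos: [0.5155, 0.2106, 0.1057]
eef_rot: [-3.121, 0.003, 1.653]
force: [-0.7, -0.3, -0.9]
grip_width: 0.0399
```

```bash
python3 -m creep '{"translation":[[0,0,-0.5],[0,0,-0.7],[0,0,-0.7]],"yaw":[0,0,0],"gripper":[255,255,255]}' 20
python3 -m creep '{"translation":[[0,0,-0.5],[0,0,-1],[0,0,-1]],"yaw":[0,0,0],"gripper":[255,255,255]}' 20
```

```text
time_s: 16.57
ee_pos: [0.5156, 0.2106, 0.1052]
eef_rot: [-3.121, 0.002, 1.653]
force: [-0.5, -0.1, -1.9]
grip_width: 0.0396
time_s: 16.82
ee_pos: [0.5156, 0.2107, 0.105]
eef_rot: [-3.122, 0.002, 1.653]
force: [-5.4, -2.4, 9.4]
grip_width: 0.0396
```

Contact at z 0.105. Release, rise, and head for the jar (target 478.5, -259, yaw 1.256).

```bash
python3 -m creep '{"translation":[[0,0,0],[0,0,0],[0,0,0],[0,0,0],[0,0,0]],"yaw":[0,0,0,0,0],"gripper":[180,150,100,50,0]}' 20
python3 -m creep '{"translation":[[0,0,0],[0,0,0],[0,0,0],[0,0,0],[0,0,0]],"yaw":[0,0,0,0,0],"gripper":[0,0,0,0,0]}' 20
python3 -m creep '{"translation":[[0,0,10],[0,0,30],[0,0,60],[0,0,90],[0,0,125]],"yaw":[0,0,0,0,0],"gripper":[0,0,0,0,0]}' 20
python3 -m creep '{"translation":[[-1,-20,0],[-4,-60,0],[-6,-100,0],[-10,-140,0],[-14,-180,0]],"yaw":[-0.02,-0.06,-0.1,-0.14,-0.17],"gripper":[0,0,0,0,0]}' 20
python3 -m creep '{"translation":[[-3,-40,0],[-6,-80,0],[-9,-120,0],[-12,-160,0],[-14,-190,0]],"yaw":[-0.03,-0.07,-0.11,-0.14,-0.17],"gripper":[0,0,0,0,0]}' 20
```

```text
time_s: 17.23
ee_pos: [0.5157, 0.2107, 0.105]
eef_rot: [-3.122, 0.002, 1.653]
force: [-0.2, -0.6, -0.1]
grip_width: 0.0565
time_s: 17.65
ee_pos: [0.5157, 0.2106, 0.105]
eef_rot: [-3.122, 0.002, 1.653]
force: [0.7, -0.4, 0.2]
grip_width: 0.0895
time_s: 18.07
ee_pos: [0.5152, 0.2105, 0.2315]
eef_rot: [-3.121, 0.003, 1.653]
force: [0.8, -0.4, 0.1]
grip_width: 0.094
time_s: 18.48
ee_pos: [0.5006, 0.0289, 0.2324]
eef_rot: [-3.121, 0.003, 1.481]
force: [0.8, 0.3, 0.2]
grip_width: 0.0938
time_s: 18.9
ee_pos: [0.4859, -0.1639, 0.2334]
eef_rot: [-3.122, 0.003, 1.308]
force: [0.8, -0.5, -0.5]
grip_width: 0.0942
```

```bash
python3 -m creep '{"translation":[[-2,-25,0],[-4,-50,0],[-7,-75,0],[-8,-90,0],[-9,-97,0]],"yaw":[-0.02,-0.04,-0.06,-0.06,-0.06],"gripper":[0,0,0,0,0]}' 20
python3 -m creep '{"translation":[[0,0,0],[0,0,0],[0,0,0],[0,0,0]],"yaw":[0,0,0,0],"gripper":[0,0,0,0]}' 20
python3 - <<'E'
from station import ctrl
import cv2,numpy as np
a=[cv2.resize(ctrl.camera(n)["pixels"][s],(390,400)) for n,s in(("top",np.s_[150:330,100:340]),("side",np.s_[150:400,240:480]))]
cv2.imwrite("pics/c5.png",np.hstack(a)[:,:,::-1]);print(ctrl.get_obs()["ee_pos"],ctrl.get_obs()["eef_rot"])
E
```

```text
time_s: 19.32
ee_pos: [0.4766, -0.2624, 0.2338]
eef_rot: [-3.123, 0.003, 1.247]
force: [0.7, 0.9, 0.3]
grip_width: 0.0939
time_s: 19.65
ee_pos: [0.4769, -0.2615, 0.234]
eef_rot: [-3.123, 0.003, 1.249]
force: [0.5, 0.6, 0.2]
grip_width: 0.0939
[ 0.4768519  -0.26169518  0.23392366] [-3.12297092  0.00317416  1.24850532]
```

View pics/c5.png

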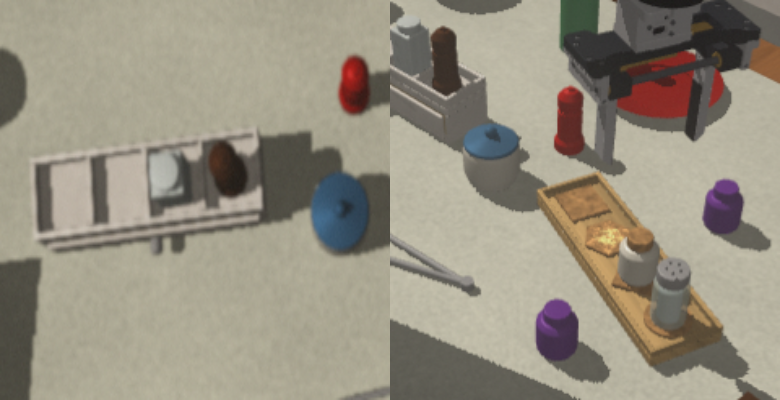

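Tin upright in the second well from the right (crop (168,178)). The jar (638,258) and salt (672,292) are next.

```bash
python3 -m creep '{"translation":[[1,1,-20],[1,2,-50],[1,2,-80],[1,2,-105],[1,2,-118]],"yaw":[0,0,0,0,0],"gripper":[0,0,0,0,0]}' 20
python3 -m creep '{"translation":[[0,0,0],[0,0,0],[0,0,0]],"yaw":[0,0,0],"gripper":[0,0,0]}' 20
```

```text
time_s: 20.17
ee_pos: [0.477, -0.2586, 0.1129]
eef_rot: [-3.119, 0.002, 1.249]
force: [0.5, 1.0, -0.6]
grip_width: 0.094
time_s: 20.42
ee_pos: [0.4775, -0.2586, 0.114]
eef_rot: [-3.121, 0.003, 1.25]
force: [-0.1, -0.1, -0.6]
grip_width: 0.0942
```

```bash
python3 -m creep '{"translation":[[1,0,-15],[1,0,-32],[1,0,-45],[1,0,-51],[1,0,-52]],"yaw":[0,0,0,0,0],"gripper":[0,0,0,0,0]}' 25
python3 -m creep '{"translation":[[0,0,0],[0,0,0],[0,0,0],[0,0,0],[0,0,0]],"yaw":[0,0,0,0,0],"gripper":[120,180,220,255,255]}' 25
python3 -m creep '{"translation":[[0,0,0],[0,0,0],[0,0,0],[0,0,0],[0,0,0]],"yaw":[0,0,0,0,0],"gripper":[255,255,255,255,255]}' 25
```

```text
time_s: 20.83
ee_pos: [0.4785, -0.2586, 0.0621]
eef_rot: [-3.121, 0.003, 1.25]
force: [-0.1, -1.0, -0.3]
grip_width: 0.0942
time_s: 21.25
ee_pos: [0.4787, -0.2587, 0.0625]
eef_rot: [-3.121, 0.003, 1.25]
force: [-0.7, 0.1, 0.7]
grip_width: 0.0641
time_s: 21.67
ee_pos: [0.4788, -0.2587, 0.0627]
eef_rot: [-3.122, 0.003, 1.25]
force: [0.6, -0.2, 1.4]
grip_width: 0.0451
```

```bash
python3 -m creep '{"translation":[[0,0,2],[0,0,6],[0,0,20],[0,0,45],[0,0,75]],"yaw":[0,0,0,0,0],"gripper":[255,255,255,255,255]}' 25
python3 -m creep '{"translation":[[0,0,30],[0,0,60],[0,0,85],[0,0,102],[0,0,110]],"yaw":[0,0,0,0,0],"gripper":[255,255,255,255,255]}' 25
python3 -m creep '{"translation":[[0,10,0],[1,35,0],[3,70,0],[5,107,0],[7,145,0]],"yaw":[0.01,0.04,0.07,0.1,0.13],"gripper":[255,255,255,255,255]}' 25
python3 -m creep '{"translation":[[2,38,0],[4,76,0],[6,114,0],[8,152,0],[10,190,0]],"yaw":[0.03,0.06,0.1,0.14,0.17],"gripper":[255,255,255,255,255]}' 25
python3 -m creep '{"translation":[[2,38,0],[5,76,0],[8,114,0],[11,142,0],[12,160,0]],"yaw":[0.02,0.04,0.06,0.08,0.09],"gripper":[255,255,255,255,255]}' 25
```

```text
time_s: 22.08
ee_pos: [0.478, -0.2583, 0.1375]
eef_rot: [-3.119, 0.002, 1.25]
force: [0.4, 0.1, -0.6]
grip_width: 0.0452
time_s: 22.5
ee_pos: [0.4783, -0.2585, 0.2502]
eef_rot: [-3.122, 0.003, 1.25]
force: [-0.2, -0.3, -0.7]
grip_width: 0.0451
time_s: 22.92
ee_pos: [0.4845, -0.1115, 0.2488]
eef_rot: [-3.12, 0.002, 1.381]
force: [1.1, -0.1, -2.0]
grip_width: 0.0448
time_s: 23.33
ee_pos: [0.4934, 0.0809, 0.2476]
eef_rot: [-3.118, 0.003, 1.554]
force: [0.8, -0.2, -1.5]
grip_width: 0.0454
time_s: 23.75
ee_pos: [0.5042, 0.244, 0.2458]
eef_rot: [-3.115, 0.003, 1.648]
force: [0.6, -0.5, -1.5]
grip_width: 0.045
```

```bash
python3 -m creep '{"translation":[[2,15,0],[5,28,0],[7,36,0],[7,38,0],[7,38,0]],"yaw":[0,0,0,0,0],"gripper":[255,255,255,255,255]}' 25
python3 -m creep '{"translation":[[0,0,0],[0,0,0],[0,0,0]],"yaw":[0,0,0],"gripper":[255,255,255]}' 25
python3 - <<'E'
from station import ctrl
import cv2
c=ctrl.camera("side")["pixels"][60:260,150:390]
cv2.imwrite("pics/c6.png",cv2.resize(c,None,fx=3,fy=3)[:,:,::-1]);print(ctrl.get_obs()["ee_pos"])
E
```

```text
time_s: 24.17
ee_pos: [0.5107, 0.2822, 0.245]
eef_rot: [-3.114, 0.003, 1.648]
force: [-0.6, -0.3, -1.4]
grip_width: 0.045
time_s: 24.42
ee_pos: [0.5107, 0.2815, 0.245]
eef_rot: [-3.114, 0.004, 1.647]
force: [0.3, 0.3, -1.7]
grip_width: 0.0452
[0.51078478 0.28163021 0.24509895]
```

View pics/c6.png

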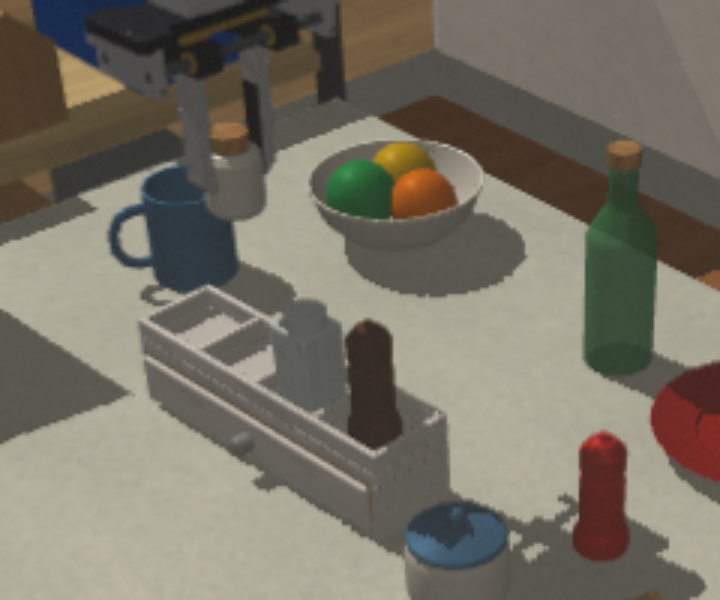

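Jar held upright at (235,170); mill (372,385) and tin (307,355) both stand. Lowering the jar.

```bash
python3 -m creep '{"translation":[[0,0,-12],[0,0,-35],[0,0,-60],[0,0,-80],[0,0,-88]],"yaw":[0,0,0,0,0],"gripper":[255,255,255,255,255]}' 25
python3 -m creep '{"translation":[[0,0,-10],[0,0,-22],[0,0,-33],[0,0,-40],[0,0,-43]],"yaw":[0,0,0,0,0],"gripper":[255,255,255,255,255]}' 25
python3 -m creep '{"translation":[[0,0,-2],[0,0,-4],[0,0,-6],[0,0,-8],[0,0,-8]],"yaw":[0,0,0,0,0],"gripper":[255,255,255,255,255]}' 25
```

```text
time_s: 24.88
ee_pos: [0.5099, 0.2809, 0.1544]
eef_rot: [-3.111, 0.005, 1.647]
force: [1.0, -0.4, -0.6]
grip_width: 0.0449
time_s: 25.3
ee_pos: [0.5097, 0.2808, 0.1103]
eef_rot: [-3.11, 0.005, 1.647]
force: [-0.1, 0.4, -1.3]
grip_width: 0.0452
time_s: 25.72
ee_pos: [0.5099, 0.2809, 0.1029]
eef_rot: [-3.111, 0.005, 1.647]
force: [0.1, -0.9, 0.4]
grip_width: 0.0454
```

```bash
python3 -m creep '{"translation":[[0,0,-0.5],[0,0,-0.7],[0,0,-0.7]],"yaw":[0,0,0],"gripper":[255,255,255]}' 25
python3 -m creep '{"translation":[[0,0,-0.3],[0,0,-0.5],[0,0,-0.5]],"yaw":[0,0,0],"gripper":[255,255,255]}' 25
```

```text
time_s: 25.97
ee_pos: [0.51, 0.281, 0.1028]
eef_rot: [-3.111, 0.005, 1.647]
force: [-2.5, -2.0, 5.8]
grip_width: 0.0449
time_s: 26.22
ee_pos: [0.5101, 0.281, 0.1028]
eef_rot: [-3.112, 0.004, 1.647]
force: [-2.5, -1.1, 6.4]
grip_width: 0.0453
```

Seated. Release, rise, and go to the salt (456, -326, yaw 1.256).

```bash
python3 -m creep '{"translation":[[0,0,0],[0,0,0],[0,0,0],[0,0,0],[0,0,0]],"yaw":[0,0,0,0,0],"gripper":[170,140,100,50,0]}' 20
python3 -m creep '{"translation":[[0,0,0],[0,0,0],[0,0,0],[0,0,0],[0,0,0]],"yaw":[0,0,0,0,0],"gripper":[0,0,0,0,0]}' 20
python3 -m creep '{"translation":[[0,0,10],[0,0,30],[0,0,60],[0,0,95],[0,0,130]],"yaw":[0,0,0,0,0],"gripper":[0,0,0,0,0]}' 20
python3 -m creep '{"translation":[[-1,-20,0],[-4,-60,0],[-7,-100,0],[-11,-140,0],[-15,-180,0]],"yaw":[-0.02,-0.05,-0.08,-0.1,-0.12],"gripper":[0,0,0,0,0]}' 20
python3 -m creep '{"translation":[[-4,-40,0],[-8,-80,0],[-12,-120,0],[-16,-160,0],[-19,-195,0]],"yaw":[-0.03,-0.06,-0.09,-0.12,-0.14],"gripper":[0,0,0,0,0]}' 20
python3 -m creep '{"translation":[[-4,-40,0],[-8,-80,0],[-12,-120,0],[-16,-160,0],[-19,-190,0]],"yaw":[-0.03,-0.06,-0.08,-0.1,-0.11],"gripper":[0,0,0,0,0]}' 20
```

```text
time_s: 26.63
ee_pos: [0.5101, 0.281, 0.1027]
eef_rot: [-3.112, 0.004, 1.647]
force: [-0.3, -0.1, -0.3]
grip_width: 0.0621
time_s: 27.05
ee_pos: [0.5101, 0.281, 0.1026]
eef_rot: [-3.112, 0.004, 1.647]
force: [0.7, -0.1, -0.3]
grip_width: 0.0932
time_s: 27.47
ee_pos: [0.5098, 0.2809, 0.2348]
eef_rot: [-3.112, 0.005, 1.647]
force: [0.0, 0.3, 0.4]
grip_width: 0.0938
time_s: 27.88
ee_pos: [0.4942, 0.0992, 0.2357]
eef_rot: [-3.113, 0.004, 1.527]
force: [1.3, 0.1, 0.1]
grip_width: 0.0941
time_s: 28.3
ee_pos: [0.4745, -0.098, 0.2367]
eef_rot: [-3.114, 0.005, 1.384]
force: [1.2, 0.6, -0.3]
grip_width: 0.094
time_s: 28.72
ee_pos: [0.4546, -0.2908, 0.2376]
eef_rot: [-3.114, 0.005, 1.272]
force: [0.3, 0.3, 0.1]
grip_width: 0.0941
```

```bash
python3 -m creep '{"translation":[[-1,-20,0],[-1,-35,0],[-1,-41,0],[-1,-41,0],[-1,-41,0]],"yaw":[-0.02,-0.02,-0.02,-0.02,-0.02],"gripper":[0,0,0,0,0]}' 20
python3 -m creep '{"translation":[[0,0,0],[0,0,0],[0,0,0]],"yaw":[0,0,0],"gripper":[0,0,0]}' 20
python3 - <<'E'
from station import ctrl
import cv2,numpy as np
a=[cv2.resize(ctrl.camera(n)["pixels"][s],(390,400)) for n,s in(("top",np.s_[150:330,100:340]),("side",np.s_[150:400,290:530]))]
cv2.imwrite("pics/c7.png",np.hstack(a)[:,:,::-1]);print(ctrl.get_obs()["ee_pos"],ctrl.get_obs()["eef_rot"])
E
```

```text
time_s: 29.13
ee_pos: [0.4537, -0.3312, 0.2379]
eef_rot: [-3.115, 0.005, 1.252]
force: [-0.5, 0.5, 0.1]
grip_width: 0.0942
time_s: 29.38
ee_pos: [0.4539, -0.3304, 0.2382]
eef_rot: [-3.115, 0.005, 1.253]
force: [-0.2, 0.9, 0.1]
grip_width: 0.0938
[ 0.45383259 -0.33074731  0.23803757] [-3.11474726  0.00506508  1.25298107]
```

View pics/c7.png

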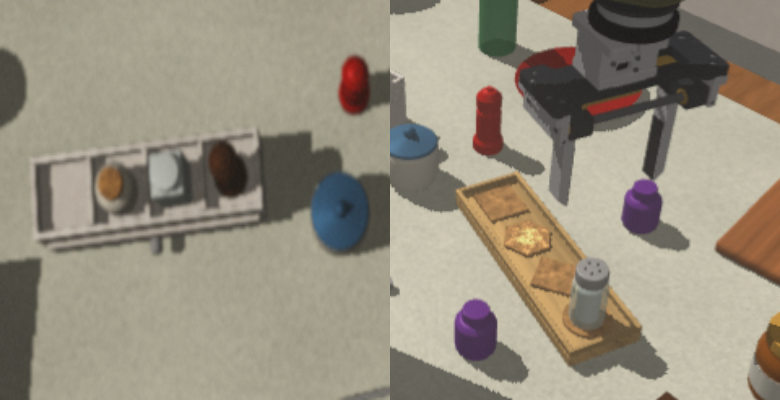

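Jar in the second well from the left (crop (115,188)). Salt alone remains in the tray (590,292).

```bash
python3 -m creep '{"translation":[[1,2,-20],[2,4,-50],[2,4,-80],[2,4,-105],[2,4,-120]],"yaw":[0,0,0,0,0],"gripper":[0,0,0,0,0]}' 20
python3 -m creep '{"translation":[[0,0,0],[0,0,0],[0,0,0]],"yaw":[0,0,0],"gripper":[0,0,0]}' 20
```

```text
time_s: 29.9
ee_pos: [0.4551, -0.3259, 0.1153]
eef_rot: [-3.112, 0.004, 1.253]
force: [-0.4, 0.0, -0.0]
grip_width: 0.0941
time_s: 30.15
ee_pos: [0.4555, -0.3261, 0.1164]
eef_rot: [-3.113, 0.004, 1.253]
force: [0.3, 0.4, -0.2]
grip_width: 0.0938
```

```bash
python3 -m creep '{"translation":[[0,0,-15],[0,0,-32],[0,0,-45],[0,0,-52],[0,0,-53]],"yaw":[0,0,0,0,0],"gripper":[0,0,0,0,0]}' 20
python3 -m creep '{"translation":[[0,0,0],[0,0,0],[0,0,0],[0,0,0],[0,0,0]],"yaw":[0,0,0,0,0],"gripper":[120,180,220,255,255]}' 20
python3 -m creep '{"translation":[[0,0,0],[0,0,0],[0,0,0],[0,0,0],[0,0,0]],"yaw":[0,0,0,0,0],"gripper":[255,255,255,255,255]}' 20
```

```text
time_s: 30.57
ee_pos: [0.4555, -0.3261, 0.0634]
eef_rot: [-3.113, 0.004, 1.253]
force: [-0.7, 0.6, -0.0]
grip_width: 0.0939
time_s: 30.98
ee_pos: [0.4557, -0.3262, 0.0639]
eef_rot: [-3.114, 0.005, 1.253]
force: [0.2, 0.0, 0.1]
grip_width: 0.0639
time_s: 31.4
ee_pos: [0.4558, -0.3263, 0.064]
eef_rot: [-3.114, 0.005, 1.253]
force: [0.1, -0.1, 0.6]
grip_width: 0.0397
```

```bash
python3 -m creep '{"translation":[[0,0,2],[0,0,6],[0,0,20],[0,0,45],[0,0,75]],"yaw":[0,0,0,0,0],"gripper":[255,255,255,255,255]}' 20
python3 -m creep '{"translation":[[0,0,30],[0,0,60],[0,0,87],[0,0,105],[0,0,115]],"yaw":[0,0,0,0,0],"gripper":[255,255,255,255,255]}' 20
python3 -m creep '{"translation":[[0,10,0],[2,35,0],[4,70,0],[7,107,0],[10,145,0]],"yaw":[0.01,0.03,0.05,0.08,0.1],"gripper":[255,255,255,255,255]}' 20
python3 -m creep '{"translation":[[3,38,0],[6,76,0],[9,114,0],[12,152,0],[14,190,0]],"yaw":[0.02,0.04,0.06,0.09,0.11],"gripper":[255,255,255,255,255]}' 20
python3 -m creep '{"translation":[[3,38,0],[6,76,0],[9,114,0],[12,152,0],[14,190,0]],"yaw":[0.02,0.04,0.06,0.09,0.11],"gripper":[255,255,255,255,255]}' 20
```

```text
time_s: 31.82
ee_pos: [0.4551, -0.3257, 0.1388]
eef_rot: [-3.111, 0.004, 1.253]
force: [-0.0, 0.7, -0.8]
grip_width: 0.0397
time_s: 32.23
ee_pos: [0.4553, -0.3259, 0.2566]
eef_rot: [-3.114, 0.005, 1.253]
force: [0.4, -0.6, -1.2]
grip_width: 0.0399
time_s: 32.65
ee_pos: [0.4645, -0.1789, 0.2551]
eef_rot: [-3.112, 0.004, 1.355]
force: [1.0, 0.1, -1.1]
grip_width: 0.0395
time_s: 33.07
ee_pos: [0.4775, 0.0135, 0.2539]
eef_rot: [-3.11, 0.004, 1.467]
force: [0.0, -0.6, -1.1]
grip_width: 0.0398
time_s: 33.48
ee_pos: [0.4904, 0.2058, 0.2525]
eef_rot: [-3.108, 0.005, 1.579]
force: [1.4, -0.5, -1.5]
grip_width: 0.0396
```

```bash
python3 -m creep '{"translation":[[3,37,0],[6,74,0],[10,110,0],[13,135,0],[15,144,0]],"yaw":[0.02,0.04,0.05,0.06,0.07],"gripper":[255,255,255,255,255]}' 20
python3 -m creep '{"translation":[[0,0,0],[0,0,0],[0,0,0]],"yaw":[0,0,0],"gripper":[255,255,255]}' 20
python3 - <<'E'
from station import ctrl
import cv2
c=ctrl.camera("side")["pixels"][40:260,130:370]
cv2.imwrite("pics/c8.png",cv2.resize(c,None,fx=2.5,fy=2.5)[:,:,::-1]);print(ctrl.get_obs()["ee_pos"])
E
```

```text
time_s: 33.9
ee_pos: [0.5039, 0.353, 0.2503]
eef_rot: [-3.106, 0.006, 1.653]
force: [-0.4, -0.7, -1.8]
grip_width: 0.0398
time_s: 34.15
ee_pos: [0.5037, 0.3519, 0.2498]
eef_rot: [-3.105, 0.006, 1.653]
force: [0.8, 0.7, -1.0]
grip_width: 0.0397
[0.50389145 0.3518324  0.25024944]
```

View pics/c8.png

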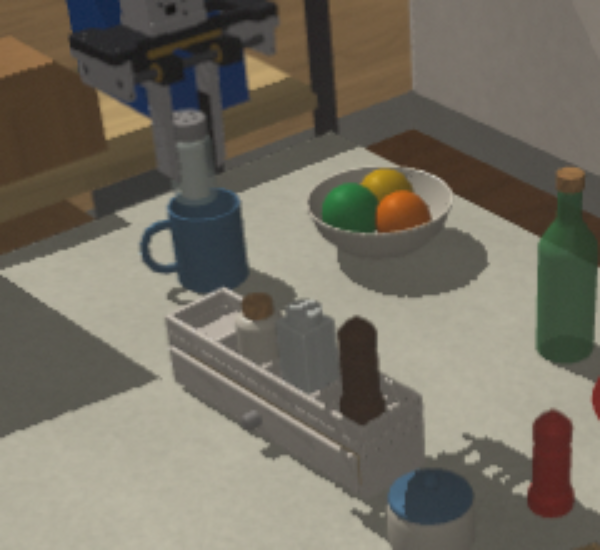

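Salt held upright (195,165); jar, tin and mill stand in their wells. Lowering.

```bash
python3 -m creep '{"translation":[[1,0,-12],[2,0,-35],[2,0,-60],[2,0,-82],[2,0,-92]],"yaw":[0,0,0,0,0],"gripper":[255,255,255,255,255]}' 20
python3 -m creep '{"translation":[[1,0,-10],[1,0,-22],[1,0,-32],[1,0,-39],[1,0,-42]],"yaw":[0,0,0,0,0],"gripper":[255,255,255,255,255]}' 20
python3 -m creep '{"translation":[[0,0,-2],[0,0,-4],[0,0,-6],[0,0,-7],[0,0,-7]],"yaw":[0,0,0,0,0],"gripper":[255,255,255,255,255]}' 20
```

```text
time_s: 34.62
ee_pos: [0.5051, 0.3503, 0.1547]
eef_rot: [-3.102, 0.008, 1.651]
force: [-0.0, 0.1, -2.2]
grip_width: 0.0397
time_s: 35.03
ee_pos: [0.5059, 0.3501, 0.1117]
eef_rot: [-3.101, 0.008, 1.651]
force: [-0.5, -0.5, -0.9]
grip_width: 0.04
time_s: 35.45
ee_pos: [0.506, 0.3502, 0.1048]
eef_rot: [-3.101, 0.008, 1.651]
force: [-0.0, -0.5, -0.5]
grip_width: 0.0396
```

```bash
python3 -m creep '{"translation":[[0,0,-0.5],[0,0,-0.7],[0,0,-0.7]],"yaw":[0,0,0],"gripper":[255,255,255]}' 20
python3 -m creep '{"translation":[[0,0,-0.5],[0,0,-0.8],[0,0,-0.8]],"yaw":[0,0,0],"gripper":[255,255,255]}' 20
```

```text
time_s: 35.7
ee_pos: [0.506, 0.3502, 0.1042]
eef_rot: [-3.102, 0.008, 1.651]
force: [0.0, 0.6, -0.4]
grip_width: 0.0399
time_s: 35.95
ee_pos: [0.506, 0.3503, 0.1041]
eef_rot: [-3.102, 0.008, 1.651]
force: [-3.1, -2.2, 6.8]
grip_width: 0.0397
```

Seated. Release, rise, back off, and check.

```bash
python3 -m creep '{"translation":[[0,0,0],[0,0,0],[0,0,0],[0,0,0],[0,0,0]],"yaw":[0,0,0,0,0],"gripper":[170,140,100,50,0]}' 20
python3 -m creep '{"translation":[[0,0,0],[0,0,0],[0,0,0],[0,0,0],[0,0,0]],"yaw":[0,0,0,0,0],"gripper":[0,0,0,0,0]}' 20
python3 -m creep '{"translation":[[0,0,10],[0,0,30],[0,0,60],[0,0,95],[0,0,130]],"yaw":[0,0,0,0,0],"gripper":[0,0,0,0,0]}' 20
python3 -m creep '{"translation":[[-1,-20,0],[-8,-60,0],[-15,-100,0],[-20,-140,0],[-25,-180,0]],"yaw":[0,0,0,0,0],"gripper":[0,0,0,0,0]}' 20
python3 -m creep '{"translation":[[-5,-40,0],[-10,-80,0],[-15,-120,0],[-20,-160,0],[-25,-200,0]],"yaw":[0,0,0,0,0],"gripper":[0,0,0,0,0]}' 20
python3 -m creep '{"translation":[[0,-40,0],[0,-80,0],[0,-110,0],[0,-120,0],[0,-120,0]],"yaw":[0,0,0,0,0],"gripper":[0,0,0,0,0]}' 20
python3 - <<'E'
from station import ctrl
import cv2,numpy as np
from h import *
T,S=ctrl.camera("top"),ctrl.camera("side")
a=[cv2.resize(c["pixels"][s],(400,400),interpolation=cv2.INTER_CUBIC) for c,s in((T,np.s_[170:300,105:275]),(S,np.s_[120:280,160:320]))]
cv2.imwrite("pics/c9.png",np.hstack(a)[:,:,::-1])
ct=np.array([.514,.247]);th=.076;A=np.array([[np.cos(th),-np.sin(th)],[np.sin(th),np.cos(th)]])
for n,c in(("top",T),("side",S)):
    W=cloud(c);L=(W[...,:2]-ct)@A
    for nm,y,h in(("salt",.105,.078),("jar",.035,.064),("tin",-.035,.084),("mill",-.105,.102)):
        q=(abs(L[...,1]-y)<.033)&(abs(L[...,0])<.036)&(W[...,2]>.1);z=W[...,2][q];zt=np.percentile(z,95)
        b=rect(L[q&(W[...,2]>zt-.008)]);print(n,nm,"top-60-h mm",round((zt-.06-h)*1e3,1),"offset",b[0],b[1]-y*1e3)
print(ctrl.get_obs()["ee_pos"],ctrl.get_obs()["time_s"])
E
```

```text
time_s: 36.37
ee_pos: [0.5061, 0.3504, 0.1041]
eef_rot: [-3.102, 0.008, 1.651]
force: [-0.3, 1.3, 0.3]
grip_width: 0.0592
time_s: 36.78
ee_pos: [0.5061, 0.3503, 0.1041]
eef_rot: [-3.102, 0.008, 1.651]
force: [0.0, 0.0, -0.2]
grip_width: 0.0919
time_s: 37.2
ee_pos: [0.5057, 0.3501, 0.2362]
eef_rot: [-3.102, 0.008, 1.651]
force: [0.7, 0.7, 0.5]
grip_width: 0.0938
time_s: 37.62
ee_pos: [0.48, 0.1686, 0.2371]
eef_rot: [-3.103, 0.008, 1.651]
force: [1.0, 0.0, 0.5]
grip_width: 0.0943
time_s: 38.03
ee_pos: [0.4543, -0.0332, 0.2381]
eef_rot: [-3.104, 0.008, 1.652]
force: [1.3, -0.7, -0.7]
grip_width: 0.0938
time_s: 38.45
ee_pos: [0.4541, -0.1549, 0.2386]
eef_rot: [-3.104, 0.008, 1.649]
force: [-0.8, 0.2, -0.6]
grip_width: 0.0943
top salt top-60-h mm 2.8 offset -1.9 -0.3130000000000024
top jar top-60-h mm 2.6 offset -3.336 -0.8299999999999983
top tin top-60-h mm 3.0 offset -3.036 -0.259999999999998
top mill top-60-h mm -1.2 offset -1.721 -0.8029999999999973
side salt top-60-h mm 1.8 offset 0.602 -2.6710000000000065
side jar top-60-h mm 1.8 offset -3.307 -4.911000000000001
side tin top-60-h mm 0.7 offset -2.958 -1.764000000000003
side mill top-60-h mm -3.2 offset -2.931 -4.799000000000007
[ 0.45433507 -0.15249541  0.23840348] 38.55
```

View pics/c9.png

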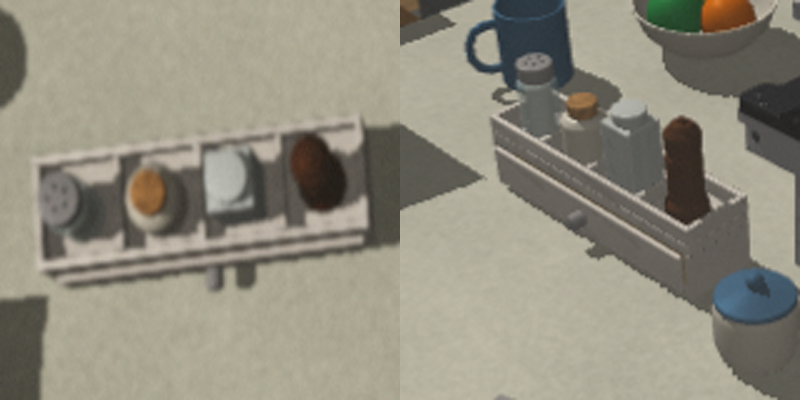

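All four stand upright at the right height, centred within about 5 mm in their wells: salt (62,200), jar (152,195), tin (232,180), mill (318,172). The arm is clear of everything.

```bash
python3 -c "
from station import ctrl
print(ctrl.hand_in())"
```

```text
the job is handed in; nothing more can be done
None
```

All four containers are in the white rack in reverse order, and I handed the job in at about 38.6 s of the 118 s allowed. From the robot's left, the tray held mill, tin, jar, salt; the rack now holds salt, jar, tin, mill.

- **Setting down:** I lowered each one slowly until the wrist force showed contact, at most about 11 N, before opening the fingers. Nothing tipped or dropped.
- **Final check, position:** in both camera views all four stand upright. Measured tops are within about 3 mm of the expected height, and centres are within about 5 mm of the well centres.
- **Where the views disagreed:** the two views differ by up to about 4 mm in position and 2 mm in height, which the well clearance covers.
- **Corrections:** the first tin grip came out too low, so I regripped it about 5 mm higher before lifting. The tool tilted slowly to about 0.04 rad over the run, too little to matter when placing.
- **Look-alikes:** I reached for none of them. The red mill and purple jars stayed clear of the gripper.

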